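# Set the blank grind dial: close to the stop, open five clicks

## Robot

A 6-joint arm with a two-finger parallel gripper is mounted at the origin on the work surface. World frame = base frame: x ahead of the robot, y to its left, z up, the work surface at z = 0. Lengths are in m, angles in degrees, forces in N, time in s.
With the tool pointing down it reaches from about 0.325 to 0.775 m from the base axis. Payload 5.5 kg.
Tool frame: the origin (TCP) lies midway between the tips of the shut fingers; the grasp point (between the pads) lies 19 mm behind it; x points along the fingers, y is the direction in which the jaws open and shut, and the axes are right-handed (so a half turn about x gives the same grasp; the last joint's range is limited). The gripper opens to 88 mm and grips with 3 to 60 N. Pads are 20 mm wide; open, the fingers measure 115 mm over their backs; the gripper's body (75 mm by 178 mm) begins 61 mm behind the grasp point.
Start: joints at [62.011, 5.22, 70.514, -0, 104.267, -3.249], TCP at [0.251, 0.545, 0.223] pointing down, gripper open.
Joint ranges: [-164.24, 164.24], [-49.07, 125.15], [9.68, 141.18], [-86.29, 266.29], [3.28, 154.24], [-151.56, 151.56]. Speed limits (degrees/s): [147.25, 147.25, 172.46, 180, 180, 180].

## Interface

Orientations are given as [roll, pitch, yaw] about the fixed x, y, z axes, in that order (R = Rz(yaw) Ry(pitch) Rx(roll)).
In Python, from cell import ctrl gives the robot as it stands. The module is installed in compiled form; this text tells all that it offers.
- The arm moves only by the tool apply_moves, never from a script. Its argument "deltas" is a list of rows, each an object of numbers: "dx", "dy", "dz": the shift along the tool's x, y, z in units of 0.08 m (1.0 is 0.08 m); "roll": the turn about the tool's x in units of 30 degrees (1.0 is 30 degrees); "fingers": the gripper command: -1 is fully open, 1 is shut, values between are in proportion. In form: [{"dx": .., "dy": .., "dz": .., "roll": .., "fingers": ..}, ...]. A call has 1 to 5 rows; each row shifts and turns the commanded pose from where the row before left it, along the tool's axes as they then stand; what a row does not reach is not made up. A row lasts 1/10 s, in which the tool goes at most 50 mm and 8.59 degrees, less where a joint would pass 70% of its speed; a pose out of reach is approached as far as the arm can. A call with a number of a shift or a turn outside -1 to 1 is refused whole. A call with a gripper value outside its range is refused whole. The fingers move at their own pace and stop on an object; "newtons" is the grip in N (left out, the last holds). Time passes only in rows, so rows that do not move let the fingers close. It gives the time, the measured TCP pose, the force and the opening at its end, in the units of the state.
- ctrl.get_obs(): the state, without advancing time (a new reading comes with each control period).
- ctrl.read_camera(name): name is "scene" or "top" or "wrist"; returns (picture, depth): 384x512x3 uint8, red, green, blue; 384x512 float32, m along the optical axis (not along the pixel's ray), 0 where there is no reading.
- ctrl.camera_info(name): a dict with "mtx" (3x3 intrinsics, pixels), "k1" (the pictures are not rectified: a ray, as slopes to the right and down, at radius r is drawn at 1 + k1 r^2 times it, then the intrinsics apply), "T" (4x4, takes a point from camera to world coordinates); the wrist camera has in their place "mount" (4x4, takes a point from camera to tool coordinates, whose origin is the TCP and whose axes are the tool frame's). Camera axes: x right, y down, z forward; pixel columns grow to the right and rows downward; lengths in m; the calibration is good to about 2 mm. A picture is of the moment at which its call begins: read the wrist's pose just before it. camera_info takes no time and is no camera call.
- ctrl.job_done(): hands the job in, once; it reports no verdict.
Trained networks look in the newest picture that a camera, given by its name, has taken for a name from the list of things; names that differ only in an ending like _2 or _b are one class to them, and where a whole thing is asked for, a point or a joint stands for the part that bears it (a point fixed in the world has none). Each returns a list of dicts, best first, with "conf" (0 to 1); they miss things now and then, are a little off and sometimes report something else, mostly with a low value. They report only what shows in the picture. A call takes as long as a camera call. They do not tell look-alikes from the thing itself.
- ctrl.find_in(camera, query): "point" ([x, y, z] in m, in world coordinates, good to about 4 mm: the middle of the surface that is visible of it).
- ctrl.masks_of(camera, query): "region" (384x512 bool, what is visible of it).
- ctrl.mark_of(camera, query): "point" ([x, y, z] in m, in world coordinates, good to about 4 mm: a listed point, or the origin of a listed thing).
The state is a dict: "clock": time; "q": joint angles; "qvel": joint speeds; "joint_efforts": joint torques, N m; "ee_pos": TCP position; "ee_rot": TCP orientation; "force": force on the tool from outside, world axes, zero at the start; "wrist_torque": the same for the moment, N m; "opening": finger opening in m.
Only numpy, scipy, OpenCV 4.12 (cv2) and the standard library are available. Lean on these libraries where they do the work, as an engineer would, in place of code of your own. Each camera call takes 0.05 s, during which the arm holds its last target. There are 200 camera calls.

## Task

The grind dial on top of the coffee grinder carries no marks and its setting was lost when the grinder was washed. Turn the dial gently clockwise (seen from above) until the burrs are fully closed and it stops, taking care not to force it against the stop, then turn it back counter-clockwise exactly five clicks from the stop and let go of it. Leave the things on the dish mat where they are.

Things in the scene. Friction and masses are not known exactly. Their poses are not given: they have to be found in the camera images.
- grinder: Compact white coffee grinder, 190 x 124 mm in plan, fixed; origin under its centre, z up, front (grounds cup) to its own -x. Flat head top 195 mm above the counter; on it the black grind dial (axis 50 mm before the centre) and, 55 mm behind the centre, a clear hopper with black lid, 76 mm wide, top 50 mm above the head top. Jams if the dial is held at the closed stop with over about 0.4 N m.
- dial_grip (a point): Point on the dial's vertical axis, 24 mm above the head top, a good grip height; fixed to the housing, it does not turn. The dial: plain round fluted drum, no mark, 40 mm wide, from 3 to 29 mm above the head top. Clockwise from above closes. Clicks every 30 degrees; 10 clicks from closed stop (click 0) to open stop; starts 2 to 8 open. Let go, it settles in the nearest click.
- burr_gap (a joint): Hidden gap between the burrs, m: 0 at the closed stop, 0.00001 more per click, negative when pressed together. One click is far below the reading's noise: count by feel. Breaking out of a click takes about 0.13 N m, falling to 0 half way to the next, then it snaps on; at the closed stop torque keeps climbing, about 2.5 N m per radian. A 12 N pinch slips on the dial at about 0.3 N m.
- bottle: Bystander: frosted glass bottle with a steel cap, 66 mm in diameter, 174 mm high, origin under its centre; stands on the bamboo dish mat. Not to be moved.
- cup: Bystander: yellow two-handled sippy cup, 77 mm in diameter, 115 mm high, 120 mm over the handles, origin under its centre; on the mat. Not to be moved.
- tin: Bystander: flat stainless tin with a hinged cover, 69 x 95 x 43 mm, origin under its centre; on the mat. Not to be moved.
- scoop: Bystander: white measuring scoop, bowl 44 mm in diameter and 30 mm high with a flat handle reaching 106 mm along its x; origin under the bowl; on the mat. Not to be moved.
Not all that is in view belongs to the job. Of the things that look like the grinder, the larger one is meant.

How it is judged (in metres and radians):
On the way, in this order (a step that is already met when the one before it is completed fails the run):
1. the burrs are closed: the dial is turned clockwise to its stop (within a quarter click) (value of joint burr_gap below 2.5e-06 m), for 0.2 s.
2. the dial is opened to the fifth click from the stop (value of joint burr_gap between 4.67e-05 and 5.33e-05 m), for 0.2 s.
At the end, for the whole second after the job is handed in: The dial, after having been at its closed stop, rests in the fifth click from it (burr gap 0.050 mm, within a third of a click, 0.0033 mm) and has been let go (all of step 2); the robot touches nothing.
It fails at once if the dial is forced against the closed stop, jamming the burrs (more than about 0.4 N m) (value of joint burr_gap below -2.9e-06 m).
It fails at once if the bottle is moved by more than 20 mm or tipped (distance of bottle from where it was at the start of the episode above 0.02 m or angle between bottle's own z axis and vertical above 0.3 rad).
It fails at once if the sippy cup is moved by more than 20 mm or tipped (distance of cup from where it was at the start of the episode above 0.02 m or angle between cup's own z axis and vertical above 0.3 rad).
It fails at once if the tin is moved by more than 20 mm (distance of tin from where it was at the start of the episode above 0.02 m).
It fails at once if the scoop is moved by more than 20 mm or tipped (distance of scoop from where it was at the start of the episode above 0.02 m or angle between scoop's own z axis and vertical above 0.3 rad).
It also fails if it takes over 70 s, if anything falls off the work surface, if the arm or the gripper's body presses on something with over 40 N, if the wrist force passes 120 N, or if a joint passes its speed limit or range.

## Working session

There is one attempt and no reset: what is moved stays moved. The work goes in short steps, Python scripts to look and compute and a tool call to move; the robot and the scene stay as the last step left them, time stands still between calls to the robot, and variables do not carry over. Pictures are saved under pics/ and viewed, about 8 in all and at most 12, crops included, and the job is handed in when it is done.

Besides the shell and the picture viewer there is one more tool, called by a JSON object that holds its "api" and its "payload". apply_moves: Moves the arm, as the interface text tells. Its arguments: {"type":"object","properties":{"deltas":{"type":"array","items":{"type":"object","properties":{"dx":{"type":"number","minimum":-1,"maximum":1},"dy":{"type":"number","minimum":-1,"maximum":1},"dz":{"type":"number","minimum":-1,"maximum":1},"roll":{"type":"number","minimum":-1,"maximum":1},"fingers":{"type":"number"}}}},"newtons":{"type":"number"}},"required":["deltas"]}

```bash
mkdir -p pics
python3 - <<'E'
from cell import ctrl
import cv2,numpy as np
o=ctrl.get_obs();print({k:np.round(v,3).tolist() for k,v in o.items()})
for c in("scene","top"):
    p,d=ctrl.read_camera(c);cv2.imwrite(f"pics/{c}0.png",p[:,:,::-1]);np.save(f"pics/{c}d.npy",d)
    for q in("grinder","dial_grip"):
        for r in ctrl.mark_of(c,q):print(c,q,np.round(r["point"],4),round(r["conf"],2))
    for r in ctrl.find_in(c,"grinder"):print(c,"find",np.round(r["point"],4),round(r["conf"],2))
E
```

```text
{'clock': 0.0, 'q': [62.01, 5.263, 70.581, -0.0, 104.265, -3.247], 'qvel': [-0.069, -0.047, -0.043, -0.005, -0.041, -0.034], 'joint_efforts': [0.0, -44.644, -40.645, 0.07, 0.029, -0.0], 'ee_pos': [0.251, 0.545, 0.222], 'ee_rot': [-93.193, 89.892, -117.935], 'force': [0.983, -0.103, 0.308], 'wrist_torque': [-0.009, 0.007, 0.03], 'opening': 0.088}
scene grinder [ 0.5369 -0.422  -0.0014] 0.77
scene grinder [ 0.5039 -0.2106 -0.0011] 0.63
scene dial_grip [ 0.5458 -0.1851  0.2175] 0.72
scene dial_grip [ 0.5691 -0.4033  0.152 ] 0.68
scene find [ 0.5673 -0.4057  0.1247] 0.94
scene find [ 0.5437 -0.2013  0.1739] 0.69
top grinder [ 0.5339 -0.4253  0.001 ] 0.87
top grinder [ 5.080e-01 -2.094e-01 -4.000e-04] 0.69
top dial_grip [ 0.5472 -0.1841  0.2167] 0.87
top dial_grip [ 0.5647 -0.4027  0.1495] 0.83
top find [ 0.5013 -0.2002  0.192 ] 0.79
top find [ 0.5298 -0.4134  0.1353] 0.61
top find [0.6143 0.272  0.0341] 0.17
```

View pics/scene0.png

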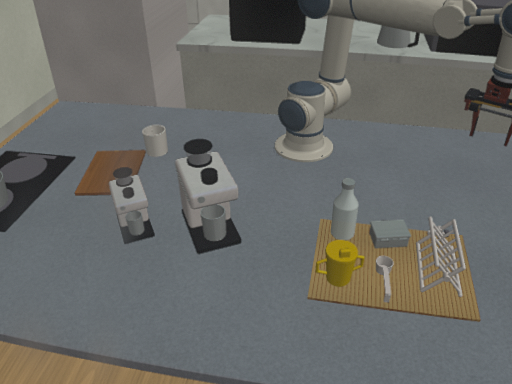

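View pics/top0.png

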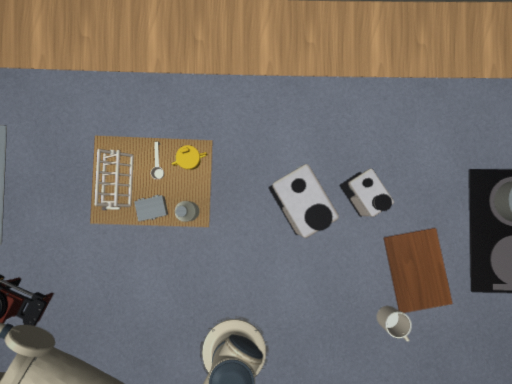

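The scene picture has the large grinder at about (207,190) with its dial at (209,176), and the small look-alike at (130,205). The top picture has them at (305,202), dial (299,185), and (370,195). The larger one fits: its dial grip is at z≈0.217, against 0.219 expected, while the small one's is at 0.15. I'll confirm with a crop and measure the dial circle.

```bash
cat > h.py <<'E'
import numpy as np,cv2
def world(info,T,px,z=None,depth=None):
    """pixels Nx2 -> world, on plane z or at depth"""
    m=info["mtx"];s=(np.atleast_2d(px)-[m[0][2],m[1][2]])/[m[0][0],m[1][1]]
    u=s.copy()
    for _ in range(10):u=s/(1+info["k1"]*(u**2).sum(1,keepdims=True))
    r=np.c_[u,np.ones(len(u))]
    if depth is not None:return (r*np.reshape(depth,(-1,1)))@T[:3,:3].T+T[:3,3]
    w=r@T[:3,:3].T
    return T[:3,3]+w*((z-T[2,3])/w[:,2:])
E
python3 - <<'E'
from cell import ctrl
import cv2,numpy as np
from h import world
p=cv2.imread("pics/top0.png");d=np.load("pics/topd.npy")
i=ctrl.camera_info("top");T=np.array(i["T"])
cv2.imwrite("pics/crop.png",cv2.resize(p[150:250,260:400],None,fx=5,fy=5,interpolation=cv2.INTER_CUBIC))
g=p.max(2)
n,l,st,ce=cv2.connectedComponentsWithStats((g<60).astype(np.uint8))
for k in range(1,n):
    if st[k,4]>40 and 260<ce[k,0]<400 and 150<ce[k,1]<250:
        ys,xs=np.where(l==k);dep=np.median(d[ys,xs]);w=world(i,T,ce[k],depth=dep)[0]
        print(np.round(ce[k],1),st[k],np.round(w,4))
# grinder head yaw from white pixels
ys,xs=np.where((d>0));w=world(i,T,np.c_[xs,ys],depth=d[ys,xs])
s=(abs(w[:,2]-.195)<.012)&(abs(w[:,0]-.505)<.13)&(abs(w[:,1]+.21)<.13)
print(s.sum(),np.median(w[s],0),cv2.minAreaRect(w[s,:2].astype(np.float32)))
E
```

```text
[348.  187.5] [340 173  21  30 161] [ 0.5568 -0.3828  0.0153]
[298.2 185.2] [292 179  13  13 138] [ 0.5472 -0.1819  0.2231]
[367.1 182.3] [363 179   9   8  61] [ 0.5642 -0.4021  0.1537]
[275.6 196.8] [269 186  14  24  83] [ 0.5206 -0.1345  0.0227]
[381.9 202.2] [373 195  18  16 226] [ 0.5039 -0.4424  0.1661]
[318.4 216.8] [305 205  27  25 522] [ 0.4581 -0.2367  0.2416]
1949 [ 0.51681761 -0.1978116   0.19382124] ((0.5073385238647461, -0.20841699838638306), (0.19347891211509705, 0.12606067955493927), 31.017549514770508)
```

View pics/crop.png

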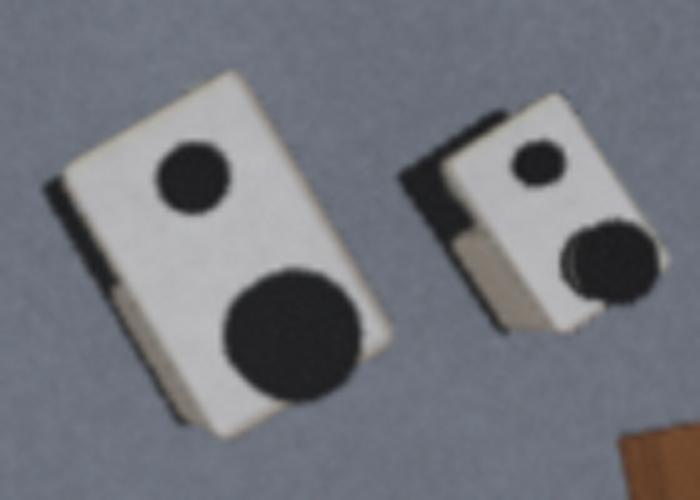

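The crop confirms it: the large grinder with its dial at crop (193,177) is well apart from the small one. Next: lift, then fly to above the dial.

```bash
cat >> h.py <<'E'
from scipy.spatial.transform import Rotation as Ro
def tool(o):
    T=np.eye(4);T[:3,:3]=Ro.from_euler("xyz",o["ee_rot"],degrees=True).as_matrix();T[:3,3]=o["ee_pos"];return T
def units(o,target):
    return tool(o)[:3,:3].T@(np.array(target)-o["ee_pos"])/.08
E
python3 - <<'E'
from cell import ctrl
from h import *
o=ctrl.get_obs();np.set_printoptions(precision=3,suppress=True);print(tool(o));print(units(o,[.549,-.182,o["ee_pos"][2]]))
print(ctrl.camera_info("wrist"))
E
```

```text
[[-0.     0.418  0.908  0.251]
 [-0.     0.908 -0.418  0.545]
 [-1.    -0.     0.     0.222]
 [ 0.     0.     0.     1.   ]]
[ 0.002 -6.694  7.184]
{'mtx': array([[324.399,   0.   , 253.124],
       [  0.   , 324.399, 192.479],
       [  0.   ,   0.   ,   1.   ]]), 'k1': -0.04309460544274533, 'mount': array([[-0.   , -0.28 ,  0.96 , -0.162],
       [ 1.   , -0.   ,  0.   ,  0.   ],
       [ 0.   ,  0.96 ,  0.28 , -0.077],
       [ 0.   ,  0.   ,  0.   ,  1.   ]])}
```

{"api": "apply_moves", "payload": {"deltas": [{"dx":-0.6,"fingers":-1},{"dx":-0.6,"fingers":-1}]}}

```text
$.deltas[0]: bad value
```

{"api": "apply_moves", "payload": {"deltas": [{"dx":-0.6,"dy":0,"dz":0,"roll":0,"fingers":-1},{"dx":-0.6,"dy":0,"dz":0,"roll":0,"fingers":-1}]}}

```text
clock: 0.6
ee_pos: [0.2506, 0.544, 0.3168]
ee_rot: [-93.4, 89.6, -118.1]
force: [0.3, 0.5, 2.4]
opening: 0.0878
```

{"api": "apply_moves", "payload": {"deltas": [{"dx":0,"dy":-0.4,"dz":0.43,"roll":0,"fingers":-1},{"dx":0,"dy":-0.4,"dz":0.43,"roll":0,"fingers":-1},{"dx":0,"dy":-0.4,"dz":0.43,"roll":0,"fingers":-1},{"dx":0,"dy":-0.4,"dz":0.43,"roll":0,"fingers":-1},{"dx":0,"dy":-0.4,"dz":0.43,"roll":0,"fingers":-1}]}}

```text
clock: 1.1
ee_pos: [0.3406, 0.326, 0.3188]
ee_rot: [53.5, 90.0, 28.8]
force: [1.0, 0.7, 0.6]
opening: 0.0882
```

{"api": "apply_moves", "payload": {"deltas": [{"dx":0,"dy":-0.4,"dz":0.43,"roll":0,"fingers":-1},{"dx":0,"dy":-0.4,"dz":0.43,"roll":0,"fingers":-1},{"dx":0,"dy":-0.4,"dz":0.43,"roll":0,"fingers":-1},{"dx":0,"dy":-0.4,"dz":0.43,"roll":0,"fingers":-1},{"dx":0,"dy":-0.4,"dz":0.43,"roll":0,"fingers":-1}]}}

```text
clock: 1.6
ee_pos: [0.4299, 0.1085, 0.319]
ee_rot: [39.0, 89.9, 14.3]
force: [1.1, 0.3, 0.1]
opening: 0.0881
```

{"api": "apply_moves", "payload": {"deltas": [{"dx":0,"dy":-0.4,"dz":0.43,"roll":0,"fingers":-1},{"dx":0,"dy":-0.4,"dz":0.43,"roll":0,"fingers":-1},{"dx":0,"dy":-0.4,"dz":0.43,"roll":0,"fingers":-1},{"dx":0,"dy":-0.4,"dz":0.43,"roll":0,"fingers":-1},{"dx":0,"dy":-0.4,"dz":0.43,"roll":0,"fingers":-1}]}}

```text
clock: 2.1
ee_pos: [0.5192, -0.109, 0.3189]
ee_rot: [20.2, 90.0, -4.6]
force: [1.1, -0.1, 0.8]
opening: 0.0876
```

Run:
```python
from cell import ctrl
from h import *
np.set_printoptions(precision=3,suppress=True)
o=ctrl.get_obs();p,d=ctrl.read_camera("wrist");cv2.imwrite("pics/w1.png",p[:,:,::-1]);np.save("pics/w1d.npy",d)
print(o["q"],o["ee_pos"],o["wrist_torque"]);print(units(o,[.549,-.182,.3]))
for r in ctrl.mark_of("wrist","dial_grip"):print(r)
```

```text
[-15.531  -3.132  69.099   0.008 113.994 -80.773] [ 0.519 -0.109  0.319] [0.035 0.022 0.014]
[ 0.236 -0.673  0.72 ]
{'point': [0.5477, -0.1825, 0.2208], 'conf': 0.82}
```

View pics/w1.png

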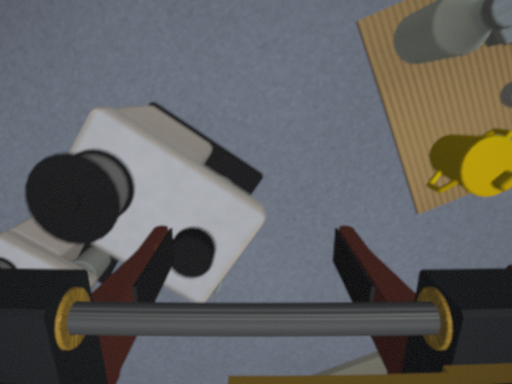

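The wrist picture shows the large grinder, with its dial at (193,252) and the hopper at (75,195). I'll move over the dial and wind the wrist counter-clockwise to leave room for a long clockwise turn.

{"api": "apply_moves", "payload": {"deltas": [{"dx":0,"dy":-0.34,"dz":0.36,"roll":0,"fingers":-1},{"dx":0,"dy":-0.34,"dz":0.36,"roll":0,"fingers":-1},{"dx":0,"dy":0,"dz":0,"roll":-0.28,"fingers":-0.3},{"dx":0,"dy":0,"dz":0,"roll":-0.28,"fingers":-0.3},{"dx":0,"dy":0,"dz":0,"roll":-0.28,"fingers":-0.3}]}}

```text
clock: 2.7
ee_pos: [0.5484, -0.1803, 0.3186]
ee_rot: [117.7, 90.0, 118.5]
force: [0.5, -0.2, -0.2]
opening: 0.0675
```

{"api": "apply_moves", "payload": {"deltas": [{"dx":0,"dy":0,"dz":0,"roll":-0.28,"fingers":-0.3},{"dx":0,"dy":0,"dz":0,"roll":-0.28,"fingers":-0.3},{"dx":0,"dy":0,"dz":0,"roll":-0.28,"fingers":-0.3},{"dx":0,"dy":0,"dz":0,"roll":0,"fingers":-0.3}]}}

```text
clock: 3.1
ee_pos: [0.5484, -0.1799, 0.3189]
ee_rot: [-13.1, 90.0, 12.6]
force: [-0.4, 0.1, 0.3]
opening: 0.0571
```

Run:
```python
from cell import ctrl
from h import *
np.set_printoptions(precision=4,suppress=True)
o=ctrl.get_obs();p,d=ctrl.read_camera("wrist");cv2.imwrite("pics/w2.png",p[:,:,::-1]);np.save("pics/w2d.npy",d)
i=ctrl.camera_info("wrist");T=tool(o)@i["mount"]
print(o["q"],o["ee_pos"],o["wrist_torque"],o["opening"])
for r in ctrl.mark_of("wrist","dial_grip"):print(r)
ys,xs=np.where(d>0);w=world(i,T,np.c_[xs,ys],depth=d[ys,xs])
m=np.zeros(d.shape,bool);s=(abs(w[:,2]-.224)<.008)&(np.hypot(w[:,0]-.549,w[:,1]+.182)<.035)
q=w[s];print(s.sum(),np.median(q,0),q.min(0),q.max(0),cv2.minEnclosingCircle(q[:,:2].astype(np.float32)))
s=(p.max(2)[ys,xs]<60)&(abs(w[:,2]-.224)<.006)&(np.hypot(w[:,0]-.549,w[:,1]+.182)<.035)
q=w[s];print(s.sum(),q.mean(0),cv2.minEnclosingCircle(q[:,:2].astype(np.float32)))
```

```text
[ -21.5415    4.093    61.8298    0.0116  114.0617 -137.306 ] [ 0.5484 -0.1799  0.3189] [ 0.1102 -0.0048 -0.0059] 0.05711908475233308
{'point': [0.5488, -0.1844, 0.2184], 'conf': 0.77}
{'point': [0.5676, -0.4062, 0.1533], 'conf': 0.77}
1877 [ 0.5474 -0.1832  0.2233] [ 0.5279 -0.2032  0.216 ] [ 0.5691 -0.1621  0.2257] ((0.5486415028572083, -0.18264815211296082), 0.020908014848828316)
1704 [ 0.547  -0.1836  0.2233] ((0.5476317405700684, -0.18312843143939972), 0.02009650692343712)
```

View pics/w2.png

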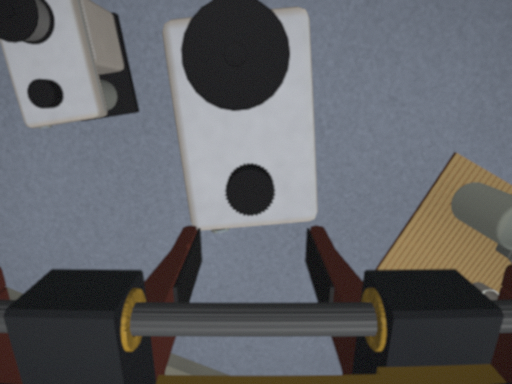

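The dial is at (250,190), with a measured radius of 20.1 mm (20 expected). I'll take a second view at a 90° roll to cancel the hand-eye bias.

{"api": "apply_moves", "payload": {"deltas": [{"dx":0,"dy":0,"dz":0,"roll":0.28,"fingers":-0.3},{"dx":0,"dy":0,"dz":0,"roll":0.28,"fingers":-0.3},{"dx":0,"dy":0,"dz":0,"roll":0.28,"fingers":-0.3},{"dx":0,"dy":0,"dz":0,"roll":0.28,"fingers":-0.3},{"dx":0,"dy":0,"dz":0,"roll":0.28,"fingers":-0.3}]}}

```text
clock: 3.7
ee_pos: [0.5484, -0.1802, 0.3187]
ee_rot: [40.0, 90.0, 23.1]
force: [-0.4, -0.1, 0.1]
opening: 0.057
```

{"api": "apply_moves", "payload": {"deltas": [{"dx":0,"dy":0,"dz":0,"roll":0.28,"fingers":-0.3},{"dx":0,"dy":0,"dz":0,"roll":0.28,"fingers":-0.3},{"dx":0,"dy":0,"dz":0,"roll":0.28,"fingers":-0.3},{"dx":0,"dy":0,"dz":0,"roll":0.28,"fingers":-0.3},{"dx":0,"dy":0,"dz":0,"roll":0.28,"fingers":-0.3}]}}

```text
clock: 4.2
ee_pos: [0.5484, -0.1802, 0.3187]
ee_rot: [115.2, 90.0, 56.3]
force: [0.3, -0.4, 0.1]
opening: 0.057
```

{"api": "apply_moves", "payload": {"deltas": [{"dx":0,"dy":0,"dz":0,"roll":0,"fingers":-0.3}]}}

```text
clock: 4.3
ee_pos: [0.5484, -0.1803, 0.3187]
ee_rot: [52.3, 90.0, -6.3]
force: [0.3, 0.2, 0.1]
opening: 0.0573
```

Run:
```python
from cell import ctrl
from h import *
np.set_printoptions(precision=4,suppress=True)
o=ctrl.get_obs();p,d=ctrl.read_camera("wrist")
i=ctrl.camera_info("wrist");Tt=tool(o);T=Tt@i["mount"]
print(o["q"],o["ee_pos"],o["ee_rot"])
ys,xs=np.where(d>0);w=world(i,T,np.c_[xs,ys],depth=d[ys,xs])
s=(p.max(2)[ys,xs]<60)&(abs(w[:,2]-.224)<.006)&(np.hypot(w[:,0]-.549,w[:,1]+.182)<.035)
q=w[s];c2,r=cv2.minEnclosingCircle(q[:,:2].astype(np.float32));print(s.sum(),q.mean(0),c2,r)
c1=np.array([.5476,-.1831]);R2=Tt[:2,1:3]
R1=Ro.from_euler("xyz",[-13.1,90,12.6],degrees=True).as_matrix()[:2,1:3]
b=np.linalg.solve(R1-R2,c1-np.array(c2));t=c1-R1@b
print("angle",np.degrees(np.arctan2(R1[1,0],R1[0,0])),np.degrees(np.arctan2(R2[1,0],R2[0,0])),"bias",b,"true",t)
print(units(o,[*t,.203]))
```

```text
[-21.573    4.1185  61.8197   0.0019 114.0553 -53.0011] [ 0.5484 -0.1803  0.3187] [52.2895 89.9933 -6.2816]
1690 [ 0.5479 -0.1811  0.2233] (0.5484554171562195, -0.1816914975643158) 0.020045405253767967
angle 115.7 31.42889946927758 bias [ 0.0003 -0.0012] true [ 0.5488 -0.1829]
[ 1.4466 -0.013   0.0303]
```

{"api": "apply_moves", "payload": {"deltas": [{"dx":0,"dy":0,"dz":0,"roll":-0.28,"fingers":-0.3},{"dx":0,"dy":0,"dz":0,"roll":-0.28,"fingers":-0.3},{"dx":0,"dy":0,"dz":0,"roll":-0.28,"fingers":-0.3},{"dx":0,"dy":0,"dz":0,"roll":-0.28,"fingers":-0.3},{"dx":0,"dy":0,"dz":0,"roll":-0.28,"fingers":-0.3}]}}

```text
clock: 4.85
ee_pos: [0.5484, -0.1804, 0.3187]
ee_rot: [11.7, 90.0, -4.1]
force: [1.0, -0.3, -0.4]
opening: 0.0574
```

{"api": "apply_moves", "payload": {"deltas": [{"dx":0,"dy":0,"dz":0,"roll":-0.28,"fingers":-0.3},{"dx":0,"dy":0,"dz":0,"roll":-0.28,"fingers":-0.3},{"dx":0,"dy":0,"dz":0,"roll":-0.28,"fingers":-0.3},{"dx":0,"dy":0,"dz":0,"roll":-0.28,"fingers":-0.3},{"dx":0,"dy":0,"dz":0,"roll":-0.28,"fingers":-0.3}]}}

```text
clock: 5.35
ee_pos: [0.5484, -0.1804, 0.3187]
ee_rot: [48.5, 90.0, 74.6]
force: [-0.4, -0.1, -0.3]
opening: 0.0571
```

{"api": "apply_moves", "payload": {"deltas": [{"dx":0.5,"dy":0,"dz":0,"roll":0,"fingers":-0.3},{"dx":0,"dy":0,"dz":0,"roll":0,"fingers":-0.3}]}}

```text
clock: 5.55
ee_pos: [0.5466, -0.1797, 0.2717]
ee_rot: [132.3, 89.4, 158.0]
force: [0.3, -0.3, -1.7]
opening: 0.0572
```

```bash
cat > s.py <<'E'
from cell import ctrl
from h import *
np.set_printoptions(precision=4,suppress=True)
o=ctrl.get_obs();R=tool(o)
print(o["clock"],"q6",o["q"][5],"head",np.degrees(np.arctan2(R[1,1],R[0,1])),"F",o["force"],"tq",o["wrist_torque"],"q6eff",o["joint_efforts"][5],"pos",o["ee_pos"],"op",o["opening"])
print(units(o,[.5488,-.1829,.203]))
E
python3 s.py
```

```text
5.55 q6 -137.35384814851722 head 115.7688144336318 F [ 0.3071 -0.2658 -1.6901] tq [ 0.0814  0.011  -0.0589] q6eff -0.1418363582342863 pos [ 0.5466 -0.1797  0.2717] op 0.057160868709590675
[ 0.8583 -0.0555  0.0134]
```

{"api": "apply_moves", "payload": {"deltas": [{"dx":0,"dy":0,"dz":0,"roll":0,"fingers":-0.3},{"dx":0,"dy":0,"dz":0,"roll":0,"fingers":-0.3}]}}

```text
clock: 5.75
ee_pos: [0.5489, -0.1806, 0.2811]
ee_rot: [-47.7, 89.8, -22.0]
force: [-0.1, 0.6, 1.0]
opening: 0.0571
```

```bash
python3 s.py
```

```text
5.75 q6 -137.27553339945095 head 115.68627486943772 F [-0.0727  0.613   1.0458] tq [ 0.025  -0.0121 -0.0436] q6eff -0.009860105928964913 pos [ 0.5489 -0.1806  0.2811] op 0.05711008484582912
[ 0.9759 -0.0231 -0.015 ]
```

{"api": "apply_moves", "payload": {"deltas": [{"dx":0.2,"dy":-0.03,"dz":-0.01,"roll":0,"fingers":-0.3},{"dx":0.2,"dy":0,"dz":0,"roll":0,"fingers":-0.3},{"dx":0.2,"dy":0,"dz":0,"roll":0,"fingers":-0.3},{"dx":0.15,"dy":0,"dz":0,"roll":0,"fingers":-0.3},{"dx":0.1,"dy":0,"dz":0,"roll":0,"fingers":-0.3}]}}

```text
clock: 6.25
ee_pos: [0.5492, -0.1831, 0.2113]
ee_rot: [-46.6, 89.9, -20.9]
force: [-0.5, 0.8, -0.5]
opening: 0.0571
```

{"api": "apply_moves", "payload": {"deltas": [{"dx":0.1,"dy":0,"dz":0,"roll":0,"fingers":-0.3},{"dx":0,"dy":0,"dz":0,"roll":0,"fingers":-0.3},{"dx":0,"dy":0,"dz":0,"roll":0,"fingers":-0.3},{"dx":0,"dy":0,"dz":0,"roll":0,"fingers":-0.3}]}}

```text
clock: 6.65
ee_pos: [0.549, -0.1831, 0.2035]
ee_rot: [-48.4, 89.9, -22.7]
force: [-0.3, -0.7, 0.1]
opening: 0.0569
```

```bash
python3 s.py
```

```text
6.65 q6 -137.4716589059044 head 115.66282926160603 F [-0.3454 -0.6648  0.0537] tq [0.0654 0.0218 0.0415] q6eff -0.00036144348996458575 pos [ 0.549  -0.1831  0.2035] op 0.05689689445011179
[ 0.0061  0.0029 -0.0013]
```

Well placed. Close with 10 N.

{"api": "apply_moves", "payload": {"deltas": [{"dx":0,"dy":0,"dz":0,"roll":0,"fingers":1},{"dx":0,"dy":0,"dz":0,"roll":0,"fingers":1},{"dx":0,"dy":0,"dz":0,"roll":0,"fingers":1},{"dx":0,"dy":0,"dz":0,"roll":0,"fingers":1},{"dx":0,"dy":0,"dz":0,"roll":0,"fingers":1}], "newtons": 10}}

```text
clock: 7.15
ee_pos: [0.5488, -0.183, 0.2029]
ee_rot: [-41.0, 90.0, -15.3]
force: [0.1, 0.6, 1.8]
opening: 0.0395
```

```bash
python3 s.py;python3 s.py
```

```text
7.15 q6 -137.46921498027132 head 115.66095420970886 F [0.1223 0.5955 1.791 ] tq [ 0.1298  0.0743 -0.0455] q6eff -0.007069826242513955 pos [ 0.5488 -0.183   0.2029] op 0.03945055437627382
[-0.0006  0.0006  0.0004]
7.15 q6 -137.46921498027132 head 115.66095420970886 F [0.1223 0.5955 1.791 ] tq [ 0.1298  0.0743 -0.0455] q6eff -0.007069826242513955 pos [ 0.5488 -0.183   0.2029] op 0.03945055437627382
[-0.0006  0.0006  0.0004]
```

Gripped at 39.5 mm with hardly any side force, so it's centred. First gentle clockwise turn, in small steps to learn the feel.

{"api": "apply_moves", "payload": {"deltas": [{"dx":0,"dy":0,"dz":0,"roll":0.1,"fingers":1},{"dx":0,"dy":0,"dz":0,"roll":0.1,"fingers":1},{"dx":0,"dy":0,"dz":0,"roll":0,"fingers":1}]}}

```text
clock: 7.45
ee_pos: [0.5488, -0.183, 0.2029]
ee_rot: [-47.6, 90.0, -28.0]
force: [0.2, -1.3, 1.6]
opening: 0.0391
```

```bash
python3 s.py
```

```text
7.45 q6 -131.451000051877 head 109.64300240930928 F [ 0.2247 -1.3436  1.5857] tq [0.0459 0.0431 0.0922] q6eff 0.6120341643691063 pos [ 0.5488 -0.183   0.2029] op 0.03909588250488875
[-0.001   0.0012  0.0001]
```

{"api": "apply_moves", "payload": {"deltas": [{"dx":0,"dy":0,"dz":0,"roll":0.1,"fingers":1},{"dx":0,"dy":0,"dz":0,"roll":0.1,"fingers":1},{"dx":0,"dy":0,"dz":0,"roll":0,"fingers":1}]}}

```text
clock: 7.75
ee_pos: [0.5488, -0.183, 0.2029]
ee_rot: [-42.3, 90.0, -28.6]
force: [0.7, 0.0, 1.5]
opening: 0.04
```

```bash
python3 s.py
```

```text
7.75 q6 -125.51526473300501 head 103.70278901269835 F [0.6872 0.0271 1.4954] tq [ 0.0746  0.0206 -0.0019] q6eff 0.5607965961098671 pos [ 0.5488 -0.183   0.2029] op 0.04001821974562058
[-0.0012  0.0018  0.0002]
```

{"api": "apply_moves", "payload": {"deltas": [{"dx":0,"dy":0,"dz":0,"roll":0.2,"fingers":1},{"dx":0,"dy":0,"dz":0,"roll":0,"fingers":1}]}}

```text
clock: 7.95
ee_pos: [0.5488, -0.1831, 0.2029]
ee_rot: [-41.1, 90.0, -33.4]
force: [0.5, -0.4, 2.0]
opening: 0.0401
```

```bash
python3 s.py
```

```text
7.95 q6 -119.52093667879319 head 97.70528126455498 F [ 0.4784 -0.3927  1.9554] tq [ 0.0444  0.0103 -0.0291] q6eff 0.9541456773877144 pos [ 0.5488 -0.1831  0.2029] op 0.040059418707242826
[-0.0009  0.0025 -0.0001]
```

{"api": "apply_moves", "payload": {"deltas": [{"dx":0,"dy":0,"dz":0,"roll":0.2,"fingers":1},{"dx":0,"dy":0,"dz":0,"roll":0,"fingers":1}]}}

```text
clock: 8.15
ee_pos: [0.5488, -0.1831, 0.2029]
ee_rot: [-35.5, 90.0, -33.7]
force: [-0.2, -0.8, 2.2]
opening: 0.0397
```

```bash
python3 s.py
```

```text
8.15 q6 -113.60730142921277 head 91.78992001291874 F [-0.1955 -0.8181  2.1747] tq [-0.0578 -0.0178 -0.0706] q6eff 0.8912141248583794 pos [ 0.5488 -0.1831  0.2029] op 0.03968429293635018
[-0.0009  0.0029 -0.0005]
```

{"api": "apply_moves", "payload": {"deltas": [{"dx":0,"dy":0,"dz":0,"roll":0.2,"fingers":1},{"dx":0,"dy":0,"dz":0,"roll":0,"fingers":1}]}}

```text
clock: 8.35
ee_pos: [0.5488, -0.1832, 0.2029]
ee_rot: [-37.4, 90.0, -41.5]
force: [0.0, -1.0, 2.6]
opening: 0.0399
```

```bash
python3 s.py
```

```text
8.35 q6 -107.6659378716423 head 85.84360149786215 F [ 0.0495 -0.9607  2.5857] tq [-0.1095 -0.0313 -0.0642] q6eff 0.9403713047504425 pos [ 0.5488 -0.1832  0.2029] op 0.0398798496056666
[-0.0009  0.0037 -0.0006]
```

Force readings are noisy (~0.04 N m), so I'll average them over camera periods.

```bash
cat > a.py <<'E'
from cell import ctrl
from h import *
np.set_printoptions(precision=3,suppress=True)
import sys
t=[];f=[]
for k in range(int(sys.argv[1]) if len(sys.argv)>1 else 5):
    ctrl.read_camera("top");o=ctrl.get_obs();t.append(o["wrist_torque"][2]);f.append(o["force"])
R=tool(o)
print(o["clock"],"q6 %.2f head %.2f tz %.3f +- %.3f"%(o["q"][5],np.degrees(np.arctan2(R[1,1],R[0,1])),np.mean(t),np.std(t)/len(t)**.5),np.mean(f,0),o["ee_pos"])
E
python3 a.py
```

```text
8.6 q6 -107.62 head 85.80 tz -0.043 +- 0.004 [ 0.506 -1.606  3.283] [ 0.549 -0.183  0.203]
```

{"api": "apply_moves", "payload": {"deltas": [{"dx":0,"dy":0,"dz":0,"roll":0.2,"fingers":1},{"dx":0,"dy":0,"dz":0,"roll":0,"fingers":1}]}}

```text
clock: 8.8
ee_pos: [0.5488, -0.1832, 0.2029]
ee_rot: [-37.9, 89.9, -48.2]
force: [0.8, -2.0, 3.8]
opening: 0.0395
```

```bash
python3 a.py
```

```text
9.05 q6 -101.58 head 79.76 tz 0.129 +- 0.009 [ 0.521 -2.303  3.828] [ 0.549 -0.183  0.203]
```

{"api": "apply_moves", "payload": {"deltas": [{"dx":0,"dy":0,"dz":0,"roll":0.1,"fingers":1},{"dx":0,"dy":0,"dz":0,"roll":0,"fingers":1}]}}

```text
clock: 9.25
ee_pos: [0.5488, -0.1833, 0.2029]
ee_rot: [-33.4, 90.0, -46.7]
force: [0.7, -3.5, 4.6]
opening: 0.0395
```

```bash
python3 a.py 4
```

```text
9.45 q6 -98.56 head 76.73 tz 0.065 +- 0.007 [ 0.23  -3.891  5.032] [ 0.549 -0.183  0.203]
```

Falling again past 9°, so that was an ordinary click. On to the next one, ending 6° past the expected click.

{"api": "apply_moves", "payload": {"deltas": [{"dx":0,"dy":0,"dz":0,"roll":0.25,"fingers":1},{"dx":0,"dy":0,"dz":0,"roll":0.25,"fingers":1},{"dx":0,"dy":0,"dz":0,"roll":0.2,"fingers":1},{"dx":0,"dy":0,"dz":0,"roll":0.2,"fingers":1},{"dx":0,"dy":0,"dz":0,"roll":0,"fingers":1}]}}

```text
clock: 9.95
ee_pos: [0.5486, -0.1834, 0.2027]
ee_rot: [-60.7, 90.0, -101.0]
force: [-0.3, -4.9, 4.7]
opening: 0.0399
```

```bash
python3 a.py 4
```

```text
10.15 q6 -71.66 head 49.82 tz 0.186 +- 0.015 [-0.661 -5.121  4.696] [ 0.549 -0.183  0.203]
```

{"api": "apply_moves", "payload": {"deltas": [{"dx":0,"dy":0,"dz":0,"roll":0.07,"fingers":1},{"dx":0,"dy":0,"dz":0,"roll":0,"fingers":1}]}}

```text
clock: 10.35
ee_pos: [0.5486, -0.1834, 0.2026]
ee_rot: [-63.7, 90.0, -106.1]
force: [-0.4, -4.8, 4.4]
opening: 0.0396
```

```bash
python3 a.py 6
```

```text
10.65 q6 -69.56 head 47.72 tz 0.224 +- 0.011 [-0.337 -5.528  4.939] [ 0.549 -0.183  0.203]
```

{"api": "apply_moves", "payload": {"deltas": [{"dx":0,"dy":0,"dz":0,"roll":0.05,"fingers":1},{"dx":0,"dy":0,"dz":0,"roll":0,"fingers":1}]}}

```text
clock: 10.85
ee_pos: [0.5486, -0.1834, 0.2026]
ee_rot: [-73.1, 90.0, -116.9]
force: [-1.3, -6.1, 5.1]
opening: 0.0399
```

```bash
python3 a.py 6
```

```text
11.15 q6 -68.06 head 46.22 tz 0.231 +- 0.007 [-0.595 -5.597  4.812] [ 0.549 -0.183  0.203]
```

Torque rose past the 0.13 N m click peak and levelled at ~0.23 N m at 60° plus a few degrees. That is the closed stop, held below the 0.4 N m limit by grip slip. I'll let go so the dial settles at click 0, wind the wrist clockwise for room, and regrip there.

{"api": "apply_moves", "payload": {"deltas": [{"dx":0,"dy":0,"dz":0,"roll":0,"fingers":-0.3},{"dx":0,"dy":0,"dz":0,"roll":0,"fingers":-0.3},{"dx":0,"dy":0,"dz":0,"roll":0,"fingers":-0.3},{"dx":0,"dy":0,"dz":0,"roll":0,"fingers":-0.3}]}}

```text
clock: 11.55
ee_pos: [0.5486, -0.1824, 0.2019]
ee_rot: [-177.7, 89.9, 138.4]
force: [0.4, 0.4, 0.1]
opening: 0.0573
```

```bash
python3 a.py 6
```

```text
11.85 q6 -67.88 head 46.07 tz -0.003 +- 0.008 [-0.189  0.385  0.111] [ 0.549 -0.183  0.203]
```

{"api": "apply_moves", "payload": {"deltas": [{"dx":0,"dy":0,"dz":0,"roll":0.28,"fingers":-0.3},{"dx":0,"dy":0,"dz":0,"roll":0.28,"fingers":-0.3},{"dx":0,"dy":0,"dz":0,"roll":0.28,"fingers":-0.3},{"dx":0,"dy":0,"dz":0,"roll":0.28,"fingers":-0.3},{"dx":0,"dy":0,"dz":0,"roll":0.28,"fingers":-0.3}]}}

```text
clock: 12.35
ee_pos: [0.5487, -0.183, 0.2027]
ee_rot: [109.0, 90.0, 22.7]
force: [0.3, 0.5, -0.3]
opening: 0.0576
```

{"api": "apply_moves", "payload": {"deltas": [{"dx":0,"dy":0,"dz":0,"roll":0.28,"fingers":-0.3},{"dx":0,"dy":0,"dz":0,"roll":0.28,"fingers":-0.3},{"dx":0,"dy":0,"dz":0,"roll":0.28,"fingers":-0.3},{"dx":0,"dy":0,"dz":0,"roll":0.28,"fingers":-0.3},{"dx":0,"dy":0,"dz":0,"roll":0.28,"fingers":-0.3}]}}

```text
clock: 12.85
ee_pos: [0.5487, -0.183, 0.2027]
ee_rot: [170.6, 90.0, 42.4]
force: [1.0, 0.6, -0.3]
opening: 0.057
```

{"api": "apply_moves", "payload": {"deltas": [{"dx":0,"dy":0,"dz":0,"roll":0.28,"fingers":-0.3},{"dx":0,"dy":0,"dz":0,"roll":0.28,"fingers":-0.3},{"dx":0,"dy":0,"dz":0,"roll":0.28,"fingers":-0.3},{"dx":0,"dy":0,"dz":0,"roll":0,"fingers":-0.3},{"dx":0,"dy":0,"dz":0,"roll":0,"fingers":-0.3}]}}

```text
clock: 13.35
ee_pos: [0.5487, -0.183, 0.2026]
ee_rot: [-115.4, 90.0, 91.6]
force: [-0.4, -0.8, 0.6]
opening: 0.057
```

```bash
python3 a.py 6;python3 s.py
```

```text
13.65 q6 41.27 head -63.08 tz -0.000 +- 0.014 [-0.066  0.014 -0.084] [ 0.549 -0.183  0.203]
13.65 q6 41.27070178325091 head -63.07848997421656 F [-0.8519  1.5223  0.0303] tq [-0.0677  0.1373 -0.0111] q6eff -0.019392874091863632 pos [ 0.5487 -0.1829  0.2026] op 0.05700993516779756
[-0.0048 -0.0002 -0.0009]
```

Unloaded torque reads 0.00, so there's no bias. Regrip at 20 N on click 0, then open one click plus 6° to check the phase.

{"api": "apply_moves", "payload": {"deltas": [{"dx":0,"dy":0,"dz":0,"roll":0,"fingers":1},{"dx":0,"dy":0,"dz":0,"roll":0,"fingers":1},{"dx":0,"dy":0,"dz":0,"roll":0,"fingers":1},{"dx":0,"dy":0,"dz":0,"roll":0,"fingers":1},{"dx":0,"dy":0,"dz":0,"roll":0,"fingers":1}], "newtons": 20}}

```text
clock: 14.15
ee_pos: [0.5487, -0.1829, 0.2026]
ee_rot: [-158.2, 90.0, 48.7]
force: [-0.7, 0.4, 0.0]
opening: 0.0394
```

```bash
python3 a.py 5
```

```text
14.4 q6 41.33 head -63.14 tz 0.009 +- 0.016 [-0.042 -0.026  0.052] [ 0.549 -0.183  0.203]
```

{"api": "apply_moves", "payload": {"deltas": [{"dx":0,"dy":0,"dz":0,"roll":-0.2,"fingers":1},{"dx":0,"dy":0,"dz":0,"roll":0,"fingers":1}]}}

```text
clock: 14.6
ee_pos: [0.5487, -0.1829, 0.2026]
ee_rot: [-103.7, 90.0, 109.2]
force: [-0.6, 0.1, -0.2]
opening: 0.0396
```

```bash
python3 a.py 5
```

```text
14.85 q6 35.42 head -57.23 tz -0.077 +- 0.011 [0.161 0.717 0.075] [ 0.549 -0.183  0.203]
```

{"api": "apply_moves", "payload": {"deltas": [{"dx":0,"dy":0,"dz":0,"roll":-0.2,"fingers":1},{"dx":0,"dy":0,"dz":0,"roll":-0.2,"fingers":1},{"dx":0,"dy":0,"dz":0,"roll":-0.2,"fingers":1},{"dx":0,"dy":0,"dz":0,"roll":0,"fingers":1}]}}

```text
clock: 15.25
ee_pos: [0.5486, -0.1829, 0.2027]
ee_rot: [-86.4, 90.0, 144.5]
force: [-1.6, 1.0, 0.4]
opening: 0.0394
```

```bash
python3 a.py 5
```

```text
15.5 q6 17.43 head -39.24 tz 0.079 +- 0.012 [-1.411  1.204  0.325] [ 0.549 -0.183  0.203]
```

{"api": "apply_moves", "payload": {"deltas": [{"dx":0,"dy":0,"dz":0,"roll":-0.2,"fingers":1},{"dx":0,"dy":0,"dz":0,"roll":-0.2,"fingers":1},{"dx":0,"dy":0,"dz":0,"roll":0,"fingers":1}]}}

```text
clock: 15.8
ee_pos: [0.5486, -0.1828, 0.2026]
ee_rot: [-103.7, 90.0, 139.1]
force: [-2.2, 1.8, 0.4]
opening: 0.0396
```

```bash
python3 a.py 5
```

```text
16.05 q6 5.44 head -27.24 tz -0.086 +- 0.019 [-2.847  2.587  0.961] [ 0.549 -0.183  0.203]
```

The torque matches the click model exactly: 0 at 0°, −0.08 at 6°, +0.08 at 24°, −0.09 at 36°. One click has passed. Continue, checking each click.

{"api": "apply_moves", "payload": {"deltas": [{"dx":0,"dy":0,"dz":0,"roll":-0.2,"fingers":1},{"dx":0,"dy":0,"dz":0,"roll":-0.2,"fingers":1},{"dx":0,"dy":0,"dz":0,"roll":-0.2,"fingers":1},{"dx":0,"dy":0,"dz":0,"roll":0,"fingers":1}]}}

```text
clock: 16.45
ee_pos: [0.5485, -0.1827, 0.2026]
ee_rot: [-110.3, 90.0, 150.6]
force: [-4.2, 3.7, 1.1]
opening: 0.0393
```

```bash
python3 a.py 4
```

```text
16.65 q6 -12.45 head -9.35 tz 0.062 +- 0.007 [-4.218  2.936  1.331] [ 0.548 -0.183  0.203]
```

{"api": "apply_moves", "payload": {"deltas": [{"dx":0,"dy":0,"dz":0,"roll":-0.2,"fingers":1},{"dx":0,"dy":0,"dz":0,"roll":-0.2,"fingers":1},{"dx":0,"dy":0,"dz":0,"roll":0,"fingers":1}]}}

```text
clock: 16.95
ee_pos: [0.5483, -0.1828, 0.2026]
ee_rot: [-119.0, 89.9, 153.8]
force: [-4.5, 3.4, 0.9]
opening: 0.0397
```

```bash
python3 a.py 4
```

```text
17.15 q6 -24.44 head 2.63 tz -0.076 +- 0.010 [-4.279  3.467  1.575] [ 0.548 -0.183  0.203]
```

{"api": "apply_moves", "payload": {"deltas": [{"dx":0,"dy":0,"dz":0,"roll":-0.2,"fingers":1},{"dx":0,"dy":0,"dz":0,"roll":-0.2,"fingers":1},{"dx":0,"dy":0,"dz":0,"roll":-0.2,"fingers":1},{"dx":0,"dy":0,"dz":0,"roll":0,"fingers":1}]}}

```text
clock: 17.55
ee_pos: [0.5482, -0.1827, 0.2026]
ee_rot: [-131.3, 89.9, 159.5]
force: [-4.9, 3.2, 0.8]
opening: 0.0401
```

```bash
python3 a.py 4
```

```text
17.75 q6 -42.45 head 20.64 tz 0.094 +- 0.021 [-5.576  3.093  1.497] [ 0.548 -0.183  0.203]
```

{"api": "apply_moves", "payload": {"deltas": [{"dx":0,"dy":0,"dz":0,"roll":-0.2,"fingers":1},{"dx":0,"dy":0,"dz":0,"roll":-0.2,"fingers":1},{"dx":0,"dy":0,"dz":0,"roll":0,"fingers":1}]}}

```text
clock: 18.05
ee_pos: [0.5481, -0.1828, 0.2026]
ee_rot: [-141.6, 89.9, 161.2]
force: [-6.5, 3.1, 0.8]
opening: 0.0396
```

```bash
python3 a.py 4
```

```text
18.25 q6 -54.43 head 32.62 tz -0.123 +- 0.020 [-5.304  2.998  1.661] [ 0.548 -0.183  0.203]
```

Turned 95.8°, so three clicks have passed (expected at 90°). Two more: to 144°, then 150°.

{"api": "apply_moves", "payload": {"deltas": [{"dx":0,"dy":0,"dz":0,"roll":-0.2,"fingers":1},{"dx":0,"dy":0,"dz":0,"roll":-0.2,"fingers":1},{"dx":0,"dy":0,"dz":0,"roll":-0.2,"fingers":1},{"dx":0,"dy":0,"dz":0,"roll":0,"fingers":1}]}}

```text
clock: 18.65
ee_pos: [0.548, -0.1829, 0.2026]
ee_rot: [-150.2, 89.9, 170.6]
force: [-5.7, 3.2, 1.8]
opening: 0.0396
```

```bash
python3 a.py 4
```

```text
18.85 q6 -72.45 head 50.63 tz 0.124 +- 0.020 [-6.065  2.299  1.981] [ 0.548 -0.183  0.203]
```

{"api": "apply_moves", "payload": {"deltas": [{"dx":0,"dy":0,"dz":0,"roll":-0.2,"fingers":1},{"dx":0,"dy":0,"dz":0,"roll":-0.2,"fingers":1},{"dx":0,"dy":0,"dz":0,"roll":0,"fingers":1}]}}

```text
clock: 19.15
ee_pos: [0.548, -0.183, 0.2026]
ee_rot: [-160.7, 89.9, 172.1]
force: [-5.6, 3.6, 1.8]
opening: 0.0396
```

```bash
python3 a.py 4
```

```text
19.35 q6 -84.44 head 62.61 tz -0.074 +- 0.014 [-6.457  2.593  2.193] [ 0.548 -0.183  0.203]
```

{"api": "apply_moves", "payload": {"deltas": [{"dx":0,"dy":0,"dz":0,"roll":-0.2,"fingers":1},{"dx":0,"dy":0,"dz":0,"roll":-0.2,"fingers":1},{"dx":0,"dy":0,"dz":0,"roll":-0.2,"fingers":1},{"dx":0,"dy":0,"dz":0,"roll":0,"fingers":1}]}}

```text
clock: 19.75
ee_pos: [0.5479, -0.1831, 0.2026]
ee_rot: [-170.3, 89.9, -179.5]
force: [-6.8, 2.1, 2.8]
opening: 0.0397
```

```bash
python3 a.py 4
```

```text
19.95 q6 -102.45 head 80.61 tz 0.120 +- 0.008 [-6.174  2.226  1.975] [ 0.548 -0.183  0.203]
```

{"api": "apply_moves", "payload": {"deltas": [{"dx":0,"dy":0,"dz":0,"roll":-0.2,"fingers":1},{"dx":0,"dy":0,"dz":0,"roll":0,"fingers":1},{"dx":0,"dy":0,"dz":0,"roll":0,"fingers":1}]}}

```text
clock: 20.25
ee_pos: [0.5479, -0.1831, 0.2026]
ee_rot: [-174.3, 89.9, -177.7]
force: [-6.9, 1.7, 1.3]
opening: 0.0397
```

```bash
python3 a.py 5
```

```text
20.5 q6 -108.45 head 86.61 tz 0.031 +- 0.012 [-6.066  1.928  1.923] [ 0.548 -0.183  0.203]
```

Turned 149.8° through five felt sign changes, with torque about 0. I'll let go and lift clear.

{"api": "apply_moves", "payload": {"deltas": [{"dx":0,"dy":0,"dz":0,"roll":0,"fingers":-0.3},{"dx":0,"dy":0,"dz":0,"roll":0,"fingers":-0.3},{"dx":0,"dy":0,"dz":0,"roll":0,"fingers":-0.3},{"dx":0,"dy":0,"dz":0,"roll":0,"fingers":-0.3}]}}

```text
clock: 20.9
ee_pos: [0.549, -0.1831, 0.2026]
ee_rot: [-32.1, 90.0, -35.3]
force: [0.4, 0.5, 0.9]
opening: 0.0573
```

{"api": "apply_moves", "payload": {"deltas": [{"dx":-0.2,"dy":0,"dz":0,"roll":0,"fingers":-0.3},{"dx":-0.3,"dy":0,"dz":0,"roll":0,"fingers":-0.3},{"dx":-0.4,"dy":0,"dz":0,"roll":0,"fingers":-0.3},{"dx":-0.3,"dy":0,"dz":0,"roll":0,"fingers":-0.3},{"dx":0,"dy":0,"dz":0,"roll":0,"fingers":-0.3}]}}

```text
clock: 21.4
ee_pos: [0.5497, -0.1834, 0.3031]
ee_rot: [-19.2, 89.6, -22.4]
force: [-0.7, -0.5, 0.4]
opening: 0.0572
```

```bash
python3 a.py 5
python3 - <<'E'
from cell import ctrl
import cv2
p,d=ctrl.read_camera("scene");cv2.imwrite("pics/end.png",p[:,:,::-1])
E
```

```text
21.65 q6 -108.66 head 86.85 tz 0.009 +- 0.004 [-0.135 -0.527 -0.146] [ 0.548 -0.183  0.296]
```

View pics/end.png

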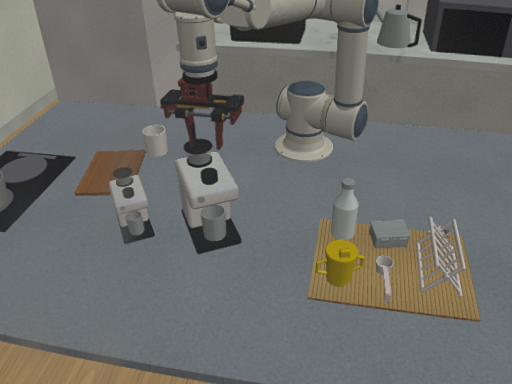

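The end picture shows the gripper clear above the grinder at (205,130), with the fingers open and nothing on the mat moved. Handing in.

```bash
python3 -c "
from cell import ctrl
print(ctrl.job_done())"
```

```text
the job is handed in; nothing more can be done
None
```

I closed the larger grinder's dial to its stop, turned it back five clicks, let go and handed the job in at about 22 s of the 70 s allowed. No verdict is reported.

- **Closing:** With a 10 N grip I turned clockwise. The stop came after two clicks. Torque rose past the 0.13 N m click peak and levelled at about 0.23 N m as the pads slipped, well under the 0.4 N m limit.
- **Opening:** I let go so the dial settled at click 0, then regripped at 20 N and turned 149.8° counter-clockwise. The torque changed sign at all five clicks as expected and read about 0.03 N m at the end.
- **Last checks:** After release, force and torque were back near zero and the gripper was clear above the dial. The final picture shows the things on the mat where they were.
- **Small disagreement:** A side force of up to about 7 N built up while turning, which fits a gripper slightly off the dial's axis (under 1 mm). It vanished on release, and the click angles stayed where they should be.

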